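# Put the wheel sockets back on the storage rail in its colour order

## Robot

A 7-joint arm with a two-finger parallel gripper is mounted at the origin on the work surface. World frame = base frame: x ahead of the robot, y to its left, z up, the work surface at z = 0. Lengths are in m, angles in rad, forces in N, time in s.
With the tool pointing down it reaches from about 0.4 to 0.925 m from the base axis. Payload 4.1 kg.
Tool frame: the origin (TCP) lies on the centre line of the jaws, within the pads' length; the fingertips stand 14 mm ahead of it and the grasp point (between the pads) lies 5 mm behind it; z points along the fingers, y is the direction in which the jaws open and shut (so a half turn about z gives the same grasp; the last joint's range is limited). The gripper opens to 85 mm and grips with 20 to 120 N. Pads are 22 mm wide; open, the fingers measure 114 mm over their backs; the gripper's body (76 mm by 85 mm) begins 54 mm behind the grasp point. The pads swing forward as they close: fully open they stand 13 mm farther back than shut.
Start: joints at [1.039, 0.398, 0.045, 1.537, -0.019, 1.207, -0.051], TCP at [0.273, -0.59, 0.245] pointing down, gripper open.
Joint ranges: [-2.82, 2.82], [-0.49, 2.23], [-1.37, 1.46], [0, 2.46], [-1.36, 4.5], [0.23, 2], [-2.94, 2.94]. Speed limits (rad/s): [2.57, 2.57, 3.14, 3.14, 3.14, 3.14, 3.14].

## Interface

Orientations are given as a 3x3 rotation matrix whose columns are the frame's x, y, z axes.
In Python, from bench import read_state, read_camera, get_calibration, hand_in, search_frame gives the robot as it stands.
- The arm moves only by the shell command python3 -m inch 'ROWS' [FORCE]. ROWS is JSON, a list of rows, each a list of 7 numbers: the turn, a rotation vector about the tool's x, y, z in degrees, then the shift along the tool's x, y, z in m, then the finger opening in m, from 0 to 0.0854. In form: [[wx, wy, wz, tx, ty, tz, claw], ...]. A call has 1 to 8 rows; each row is the pose to reach, as a shift and turn from the pose measured when the call began, along the tool's axes at that moment; what a row does not reach only later rows make up. A row lasts 1/8 s, in which the tool goes at most 62.5 mm and 10.7 degrees, less where a joint would pass 70% of its speed; a pose out of reach is approached as far as the arm can. A call with a gripper value outside its range is refused whole. The fingers move at their own pace and stop on an object; FORCE is the grip in N (left out, the last holds). Time passes only in rows, so rows that repeat a pose let the fingers close. It gives the time, the measured TCP pose, the force and the opening at its end, in the units of the state.
- read_state(): the state, without advancing time (a new reading comes with each control period).
- read_camera(name): name is "scene" or "side" or "wrist"; returns the picture (480x640x3 uint8, blue, green, red); there is no depth.
- get_calibration(name): a dict with "fx", "fy", "cx", "cy" (pixels), "R" (3x3) and "t" (3): a world point X has camera coordinates R X + t. Camera axes: x right, y down, z forward; pixel columns grow to the right and rows downward; lengths in m; the calibration is good to about 2 mm. A picture is of the moment at which its call begins: read the wrist's pose just before it. get_calibration takes no time and is no camera call; for the wrist camera it gives the pose at the moment of the call.
- hand_in(): hands the job in, once; it reports no verdict.
Trained networks look in the newest picture that a camera, given by its name, has taken for a name from the list of things; names that differ only in an ending like _2 or _b are one class to them, and where a whole thing is asked for, a point or a joint stands for the part that bears it (a point fixed in the world has none). Each returns a list of dicts, best first, with "confidence" (0 to 1); they miss things now and then, are a little off and sometimes report something else, mostly with a low value. They report only what shows in the picture. A call takes as long as a camera call.
- search_frame(query, camera): "location" ([column, row] as shares, 0 to 1, of the picture: columns of its width, rows of its height, amid what is visible of it).
The state is a dict: "time": time; "q": joint angles; "joint_velocities": joint speeds; "tau": joint torques, N m; "ee_pos": TCP position; "orientation": TCP orientation; "force": force on the tool from outside, world axes, zero at the start; "moment": the same for the moment, N m; "width": finger opening in m.
Only numpy, scipy, OpenCV 4.12 (cv2) and the standard library are available. Lean on these libraries where they do the work, as an engineer would, in place of code of your own. Each camera call takes 0.05 s, during which the arm holds its last target.

## Task

Put the wheel sockets away: move the four colour-sleeved sockets from the dark work rack to the aluminium storage rail, each onto the clip of its own colour, upright over the stud and fully down on the clip. Let none of them fall over, and leave the plain steel socket on the work rack and the grease tin where they stand.

Things in the scene. Friction and masses are not known exactly. Their poses are not given: they have to be found in the camera images.
- socket_blue_center (a point): blue wheel socket: round, upright, blue sleeve, blue ring on top, dark drive end (35 mm wide, top 26 mm). 40 mm across the sleeve, 80 mm tall; bore 24 mm wide, 54 mm deep from below. This point: its centre, half-way up; z: its axis. Under 0.8 kg. Starts over a stud of the dark grey work rack (5 studs 68 mm apart in a straight row; seat 14 mm above the table, studs 10 mm thick, 36 mm tall), in any order.
- socket_yellow_center (a point): yellow wheel socket: round, upright, yellow sleeve, yellow ring on top, dark drive end (35 mm wide, top 26 mm). 43 mm across the sleeve, 84 mm tall; bore 27 mm wide, 58 mm deep from below. This point: its centre, half-way up; z: its axis. Under 0.8 kg. Starts over a stud of the dark grey work rack (5 studs 68 mm apart in a straight row; seat 14 mm above the table, studs 10 mm thick, 36 mm tall), in any order.
- socket_red_center (a point): red wheel socket: round, upright, red sleeve, red ring on top, dark drive end (35 mm wide, top 26 mm). 47 mm across the sleeve, 88 mm tall; bore 30 mm wide, 62 mm deep from below. This point: its centre, half-way up; z: its axis. Under 0.8 kg. Starts over a stud of the dark grey work rack (5 studs 68 mm apart in a straight row; seat 14 mm above the table, studs 10 mm thick, 36 mm tall), in any order.
- socket_green_center (a point): green wheel socket: round, upright, green sleeve, green ring on top, dark drive end (35 mm wide, top 26 mm). 50 mm across the sleeve, 92 mm tall; bore 33 mm wide, 66 mm deep from below. This point: its centre, half-way up; z: its axis. Under 0.8 kg. Starts over a stud of the dark grey work rack (5 studs 68 mm apart in a straight row; seat 14 mm above the table, studs 10 mm thick, 36 mm tall), in any order.
- clip_blue: blue clip on the aluminium rail, fixed: blue square foot 56 x 56 x 8 mm with a stud in its middle, 10 mm thick, 36 mm tall. Origin: centre of the foot's underside, 10 mm above the table; z up, y along the rail. The foot's top is 8 mm above the origin: the blue socket fully down has its centre 48 mm above it. The 4 clips stand in a straight row, 68 mm apart, in any order.
- clip_yellow: yellow clip on the aluminium rail, fixed: yellow square foot 56 x 56 x 8 mm with a stud in its middle, 10 mm thick, 36 mm tall. Origin: centre of the foot's underside, 10 mm above the table; z up, y along the rail. The foot's top is 8 mm above the origin: the yellow socket fully down has its centre 50 mm above it. The 4 clips stand in a straight row, 68 mm apart, in any order.
- clip_red: red clip on the aluminium rail, fixed: red square foot 56 x 56 x 8 mm with a stud in its middle, 10 mm thick, 36 mm tall. Origin: centre of the foot's underside, 10 mm above the table; z up, y along the rail. The foot's top is 8 mm above the origin: the red socket fully down has its centre 52 mm above it. The 4 clips stand in a straight row, 68 mm apart, in any order.
- clip_green: green clip on the aluminium rail, fixed: green square foot 56 x 56 x 8 mm with a stud in its middle, 10 mm thick, 36 mm tall. Origin: centre of the foot's underside, 10 mm above the table; z up, y along the rail. The foot's top is 8 mm above the origin: the green socket fully down has its centre 54 mm above it. The 4 clips stand in a straight row, 68 mm apart, in any order.
- chrome_socket_center (a point): plain bright steel socket without a sleeve, 35 mm in diameter, 70 mm tall, standing over the fifth stud of the work rack, among the coloured ones; it stays there. This point is its centre, half-way up.
- grease_tin: loose round tin of grease, silver with a copper band and a white lid, 66 mm in diameter, 58 mm tall, standing on the table beyond the racks; it stays there. The origin is the centre of its underside.

How it is judged:
By the outcome, as a careful person would: the job done as asked, in the order asked, and still so for the second after the job is handed in, with the robot touching nothing.
It also fails if it takes over 104 s, if anything falls off the work surface, if the arm or the gripper's body presses on something with over 40 N, if the wrist force passes 120 N, or if a joint passes its speed limit or range.

## Working session

There is one attempt and no reset: what is moved stays moved. The work goes in short steps, Python scripts to look and compute and a shell command to move; the robot and the scene stay as the last step left them, time stands still between calls to the robot, and variables do not carry over. Pictures are saved under pics/ and viewed, and the job is handed in when it is done.

```bash
ls; mkdir -p pics
python3 - <<'E'
from bench import *
import cv2
s=read_state();print({k:s[k] for k in ('time','ee_pos','orientation','force','width')})
for c in("scene","side","wrist"):
    im=read_camera(c);cv2.imwrite(f"pics/{c}0.png",im)
    k=get_calibration(c);print(c,k)
E
```

```text
pics
{'time': 0.0, 'ee_pos': array([ 0.27238284, -0.5895299 ,  0.24427152]), 'orientation': array([[ 9.07779011e-01,  4.19447800e-01, -9.00086475e-04],
       [ 4.19448749e-01, -9.07777480e-01,  1.67161269e-03],
       [-1.15923969e-04, -1.89499506e-03, -9.99998198e-01]]), 'force': array([-0.46884585, -0.36727569, -0.51964188]), 'width': 0.08511658717727338}
scene {'fx': 438.08876779743554, 'fy': 438.08876779743554, 'cx': 323.84266465199886, 'cy': 243.8934799433527, 'R': array([[ 0.62114497,  0.78363812,  0.00949896],
       [ 0.64474581, -0.50408757, -0.57462906],
       [-0.44551293,  0.36305237, -0.81835885]]), 't': array([-0.36479861, -0.36434091,  1.16796487])}
side {'fx': 448.2467135300316, 'fy': 448.2467135300316, 'cx': 311.53514981936434, 'cy': 238.29334269137425, 'R': array([[-0.77242571, -0.6349917 , -0.0120027 ],
       [-0.28861451,  0.36778984, -0.8839866 ],
       [ 0.56573862, -0.67934982, -0.46735814]]), 't': array([0.48240054, 0.26550364, 0.5623929 ])}
wrist {'fx': 346.1692075577501, 'fy': 346.1692075577501, 'cx': 321.6356145701557, 'cy': 232.5305908276622, 'R': array([[ 0.4197559 , -0.90763527, -0.00178764],
       [-0.85989042, -0.39830409,  0.31928406],
       [-0.2905055 , -0.13248419, -0.94765737]]), 't': array([-0.64866396, -0.04052514,  0.38151714])}
```

View pics/scene0.png

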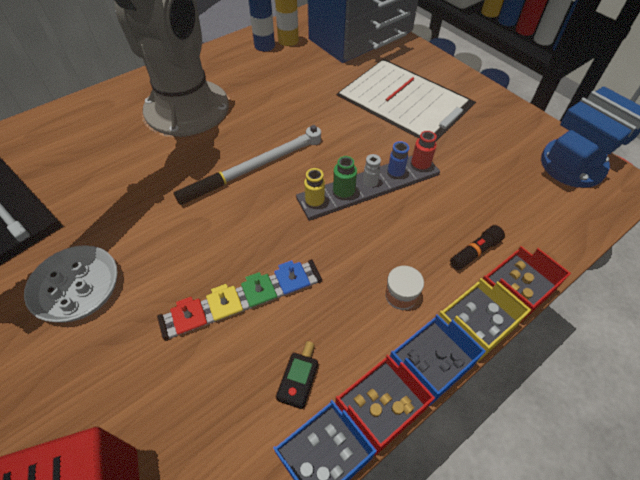

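View pics/side0.png

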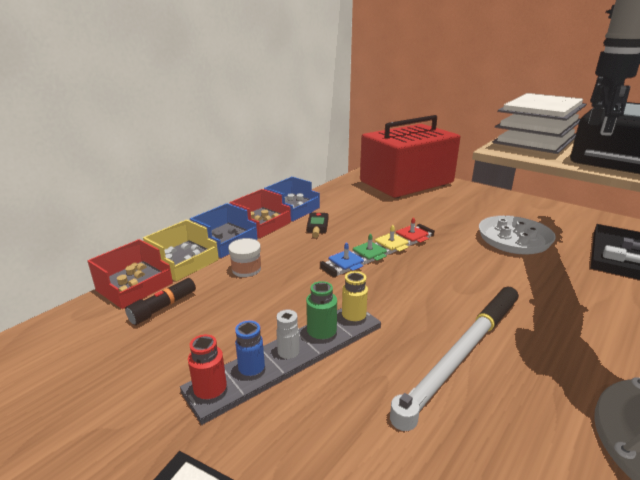

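View pics/wrist0.png

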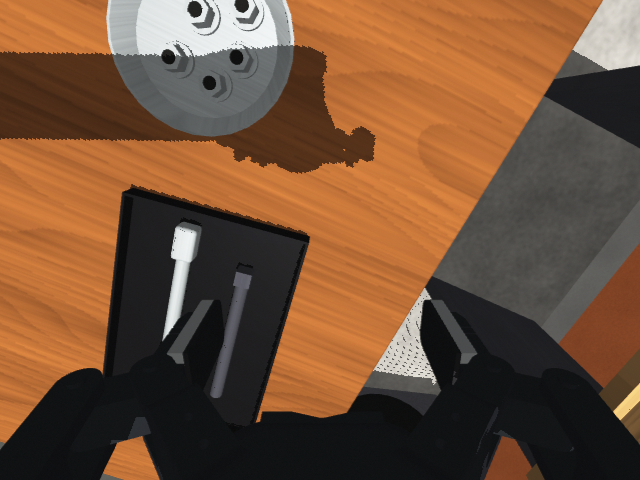

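The scene picture shows the work rack with yellow (315,187), green (345,177), chrome (373,170), blue (399,160) and red (424,150). The rail has red (189,315), yellow (225,300), green (260,289) and blue (292,276), and the tin is at (405,287). The side view shows the same order. Next I'll triangulate these.

```bash
cat > h.py <<'E'
import numpy as np,cv2
from bench import *
names=[f"socket_{c}_center" for c in("blue","yellow","red","green")]+["chrome_socket_center"]+[f"clip_{c}" for c in("blue","yellow","red","green")]+["grease_tin"]
def P(k): 
    K=np.array([[k["fx"],0,k["cx"]],[0,k["fy"],k["cy"]],[0,0,1]]);return K@np.c_[k["R"],k["t"]]
def proj(k,X):
    v=P(k)@np.r_[X,1];return v[:2]/v[2]
def ray(k,uv,z):
    d=k["R"].T@np.array([(uv[0]-k["cx"])/k["fx"],(uv[1]-k["cy"])/k["fy"],1]);c=-k["R"].T@k["t"];return c+d*(z-c[2])/d[2]
E
python3 - <<'E'
from h import *
r={}
for c in("scene","side"):
    k=get_calibration(c)
    for n in names:
        l=search_frame(n,c); r[c,n]=l
ka,kb=get_calibration("scene"),get_calibration("side")
for n in names:
    for c in("scene","side"):print(n,c,[(np.round(np.array(d["location"])*[640,480]).tolist(),round(d["confidence"],2)) for d in r[c,n][:3]])
    try:
        a,b=[np.array(r[c,n][0]["location"])*[640,480] for c in("scene","side")]
        X=cv2.triangulatePoints(P(ka),P(kb),a.reshape(2,1),b.reshape(2,1)).ravel();print("  tri",np.round(X[:3]/X[3],4))
        z=.022 if 'clip' in n else .055
        print("  pl",np.round(ray(ka,a,z),4),np.round(ray(kb,b,z),4))
    except Exception as e:print(e)
print(read_state()["time"])
E
```

```text
socket_blue_center scene [([399.0, 162.0], 0.92), ([371.0, 171.0], 0.75), ([344.0, 178.0], 0.36)]
socket_blue_center side [([247.0, 350.0], 0.68)]
  tri [0.5295 0.2622 0.0498]
  pl [0.532  0.2569 0.055 ] [0.5259 0.2667 0.055 ]
socket_yellow_center scene [([313.0, 190.0], 0.61)]
socket_yellow_center side [([354.0, 300.0], 0.88), ([287.0, 334.0], 0.24)]
  tri [0.4776 0.0597 0.0495]
  pl [0.4792 0.0552 0.055 ] [0.475  0.0684 0.055 ]
socket_red_center scene [([424.0, 153.0], 0.91)]
socket_red_center side [([210.0, 370.0], 0.56)]
  tri [0.5425 0.3246 0.0516]
  pl [0.5453 0.3226 0.055 ] [0.5382 0.3259 0.055 ]
socket_green_center scene [([342.0, 177.0], 0.74)]
socket_green_center side [([322.0, 311.0], 0.61)]
  tri [0.4933 0.1278 0.0593]
  pl [0.4879 0.1288 0.055 ] [0.4987 0.1256 0.055 ]
chrome_socket_center scene [([372.0, 168.0], 0.58), ([187.0, 313.0], 0.44)]
chrome_socket_center side [([286.0, 335.0], 0.89)]
  tri [0.5073 0.2016 0.0499]
  pl [0.5097 0.1968 0.055 ] [0.5041 0.2068 0.055 ]
clip_blue scene [([292.0, 277.0], 0.7)]
clip_blue side [([347.0, 259.0], 0.59)]
  tri [ 0.6034 -0.0934  0.0128]
  pl [ 0.6093 -0.0954  0.022 ] [ 0.5937 -0.0818  0.022 ]
clip_yellow scene [([223.0, 301.0], 0.79)]
clip_yellow side [([391.0, 242.0], 0.79)]
  tri [ 0.5693 -0.2244  0.0133]
  pl [ 0.5721 -0.2267  0.022 ] [ 0.5624 -0.2075  0.022 ]
clip_red scene [([187.0, 312.0], 0.76)]
clip_red side [([415.0, 233.0], 0.89)]
  tri [ 0.5465 -0.2893  0.0158]
  pl [ 0.5508 -0.2893  0.022 ] [ 0.541  -0.2788  0.022 ]
clip_green scene [([258.0, 290.0], 0.71)]
clip_green side [([243.0, 258.0], 0.72), ([370.0, 250.0], 0.59)]
  tri [ 0.7102 -0.0637  0.0392]
  pl [ 0.5928 -0.1623  0.022 ] [0.77   0.0508 0.022 ]
grease_tin scene [([404.0, 287.0], 0.86)]
grease_tin side [([246.0, 257.0], 0.71)]
  tri [0.7607 0.0534 0.0307]
  pl [0.7686 0.0413 0.055 ] [0.7277 0.0806 0.055 ]
1.15
```

```bash
cat >> h.py <<'E'
from scipy.spatial.transform import Rotation as Ro
def to(p,ang):
    """rows to TCP p, tool x at world yaw ang(deg), tool z down"""
    s=read_state();R=s["orientation"];a=np.radians(ang)
    T=np.array([[np.cos(a),np.sin(a),0],[np.sin(a),-np.cos(a),0],[0,0,-1]])
    w=np.degrees(Ro.from_matrix(R.T@T).as_rotvec());t=R.T@(np.array(p)-s["ee_pos"])
    print("turn",np.round(w,1),"shift",np.round(t,4),"n",np.ceil(max(np.linalg.norm(t)/.0625,np.linalg.norm(w)/10.7)),"t",s["time"])
E
python3 - <<'E'
from h import *
s=read_state();k=get_calibration("wrist")
c=-k["R"].T@k["t"];print("cam in tool",s["orientation"].T@(c-s["ee_pos"]),"cam axes in tool\n",np.round(s["orientation"].T@k["R"].T,3))
to([.44,.18,.30],76)
to([.44,-.2,.30],74)
E
```

```text
cam in tool [ 0.08361822 -0.00041672 -0.12887252] cam axes in tool
 [[ 0.    -0.948 -0.319]
 [ 1.     0.    -0.   ]
 [ 0.    -0.319  0.948]]
turn [  0.    0.  -51.2] shift [ 0.475  -0.6288 -0.0547] n 13.0 t 1.15
turn [  0.    0.  -49.2] shift [ 0.3155 -0.2839 -0.0547] n 7.0 t 1.15
```

Run:
```python
from h import *
to([.586,-.15,.30],74)
```

```text
turn [  0.    0.  -49.2] shift [ 0.4691 -0.268  -0.0547] n 9.0 t 1.15
```

```bash
python3 -m inch '[[0,0,-49,0.47,-0.27,-0.055,0.085],[0,0,-49,0.47,-0.27,-0.055,0.085],[0,0,-49,0.47,-0.27,-0.055,0.085],[0,0,-49,0.47,-0.27,-0.055,0.085],[0,0,-49,0.47,-0.27,-0.055,0.085],[0,0,-49,0.47,-0.27,-0.055,0.085],[0,0,-49,0.47,-0.27,-0.055,0.085],[0,0,-49,0.47,-0.27,-0.055,0.085]]'
python3 - <<'E'
from h import *
to([.586,-.15,.30],74)
E
```

```text
time: 2.15
ee_pos: [0.5612, -0.1827, 0.2963]
orientation: [[0.279, 0.96, 0.001], [0.96, -0.279, -0.001], [-0.0, 0.001, -1.0]]
force: [0.4, -1.0, 0.3]
width: 0.0847
turn [ 0.1  0.  -0.2] shift [ 0.0383  0.0147 -0.0037] n 1.0 t 2.15
```

```bash
python3 -m inch '[[0,0,0,0.038,0.015,-0.004,0.085],[0,0,0,0.038,0.015,-0.004,0.085],[0,0,0,0.038,0.015,-0.004,0.085]]'
python3 - <<'E'
from h import *
s=read_state();k=get_calibration("wrist")
im=read_camera("wrist");cv2.imwrite("pics/w1.png",im)
for c in("blue","yellow","red","green"):
    for d in search_frame("clip_"+c,"wrist")[:2]:
        uv=np.array(d["location"])*[640,480];print(c,uv.round(),round(d["confidence"],2),ray(k,uv,.022).round(4))
print(s["ee_pos"])
E
```

```text
time: 2.52
ee_pos: [0.5857, -0.1515, 0.3001]
orientation: [[0.28, 0.96, -0.0], [0.96, -0.28, -0.002], [-0.002, 0.0, -1.0]]
force: [-0.5, -0.7, -0.5]
width: 0.0852
blue [320. 129.] 0.87 [ 0.6043 -0.0849  0.022 ]
yellow [325. 242.] 0.64 [ 0.5723 -0.2171  0.022 ]
red [327. 292.] 0.63 [ 0.5556 -0.2851  0.022 ]
green [321. 190.] 0.89 [ 0.5856 -0.152   0.022 ]
[ 0.58571661 -0.15151783  0.30011781]
```

View pics/w1.png

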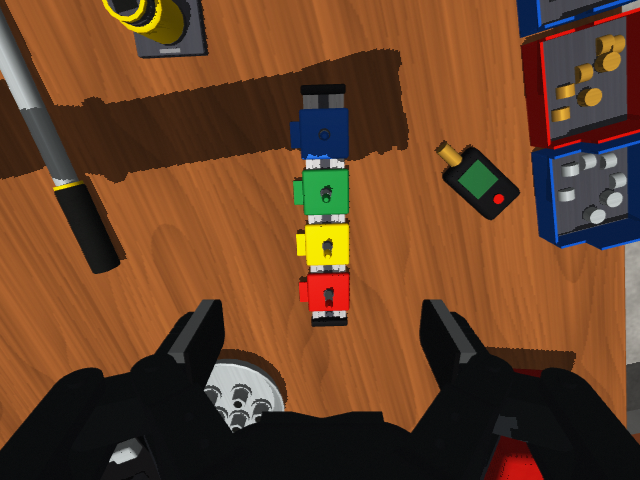

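Run:
```python
import cv2
im=cv2.imread("pics/w1.png")[80:335,270:400];cv2.imwrite("pics/w1z.png",cv2.resize(im,None,fx=2.3,fy=2.3,interpolation=cv2.INTER_CUBIC))
```

```text
(no output)
```

View pics/w1z.png

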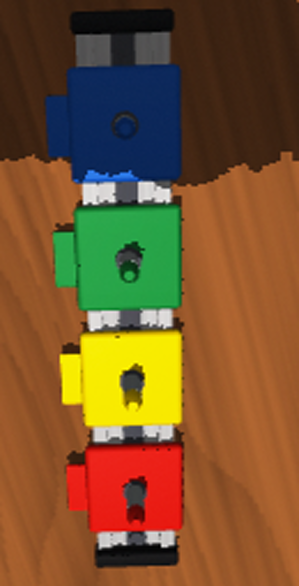

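```bash
cat >> h.py <<'E'
HS={"blue":[(100,125)],"yellow":[(22,35)],"red":[(0,6),(174,180)],"green":[(50,85)]}
def mask(im,c):
    h=cv2.cvtColor(im,cv2.COLOR_BGR2HSV);m=0
    for a,b in HS[c]: m=m|cv2.inRange(h,(a,140,50),(b,255,255))
    return m
E
python3 - <<'E'
from h import *
im=cv2.imread("pics/w1.png");k=get_calibration("wrist")
pts={}
for c in HS:
    m=mask(im,c);m[:, :270]=0;m[:,400:]=0;m[:85]=0;m[335:]=0
    m=cv2.morphologyEx(m,cv2.MORPH_CLOSE,np.ones((15,15)));m=cv2.morphologyEx(m,cv2.MORPH_OPEN,np.ones((27,27)))
    cs,_=cv2.findContours(m,0,2);q=max(cs,key=cv2.contourArea);r=cv2.minAreaRect(q)
    pts[c]=ray(k,r[0],.018)[:2];print(c,r,pts[c].round(4))
A=np.array([pts[c] for c in("red","yellow","green","blue")]);print(np.linalg.norm(np.diff(A,axis=0),axis=1))
m=A.mean(0);u=np.linalg.svd(A-m)[2][0];u*=np.sign(u[1]);print("ang",np.degrees(np.arctan2(u[1],u[0])))
for i,c in enumerate(("red","yellow","green","blue")):print(c,(m+u*.068*(i-1.5)).round(4))
# fixed-cam check
for cam in("scene","side"):
    kk=get_calibration(cam)
    for i in range(4): print(cam,proj(kk,np.r_[m+u*.068*(i-1.5),.054]).round(),end=" ")
E
```

```text
blue ((322.9999694824219, 133.0), (49.99999237060547, 47.99999237060547), 90.0) [ 0.6063 -0.0905]
yellow ((326.5, 244.0), (40.0, 43.0), 90.0) [ 0.5726 -0.2217]
red ((328.0, 291.5), (37.0, 42.0), 90.0) [ 0.5558 -0.287 ]
green ((324.9999694824219, 191.49998474121094), (42.99999237060547, 45.99999237060547), 90.0) [ 0.5896 -0.1563]
[0.06746855 0.06756583 0.06786564]
ang 75.58260095080789
red [ 0.5557 -0.2877]
yellow [ 0.5726 -0.2218]
green [ 0.5895 -0.156 ]
blue [ 0.6064 -0.0901]
scene [185. 305.] scene [222. 291.] scene [258. 278.] scene [293. 266.] side [412. 218.] side [391. 225.] side [369. 234.] side [345. 243.]
```

Run:
```python
from h import *
to([.50,.153,.36],76)
```

```text
turn [ 0.   0.1 -2.4] shift [ 0.2684 -0.168  -0.0601] n 6.0 t 2.775
```

```bash
python3 -m inch '[[0,0,-2.4,0.268,-0.168,-0.06,0.085],[0,0,-2.4,0.268,-0.168,-0.06,0.085],[0,0,-2.4,0.268,-0.168,-0.06,0.085],[0,0,-2.4,0.268,-0.168,-0.06,0.085],[0,0,-2.4,0.268,-0.168,-0.06,0.085],[0,0,-2.4,0.268,-0.168,-0.06,0.085],[0,0,-2.4,0.268,-0.168,-0.06,0.085],[0,0,-2.4,0.268,-0.168,-0.06,0.085]]'
python3 - <<'E'
from h import *
s=read_state();k=get_calibration("wrist")
im=read_camera("wrist");cv2.imwrite("pics/w2.png",im)
import pickle;pickle.dump((k,s["ee_pos"]),open("w2.pkl","wb"))
for n in names[:5]:
    for d in search_frame(n,"wrist")[:2]:
        uv=np.array(d["location"])*[640,480];print(n,uv.round(),round(d["confidence"],2),ray(k,uv,.075).round(4))
E
```

```text
time: 3.78
ee_pos: [0.5005, 0.1501, 0.3593]
orientation: [[0.245, 0.969, -0.0], [0.969, -0.245, -0.002], [-0.002, 0.0, -1.0]]
force: [-0.1, -0.9, -0.8]
width: 0.085
socket_blue_center [319.  81.] 0.71 [0.5276 0.266  0.075 ]
socket_blue_center [413. 381.] 0.33 [ 0.561  -0.1623  0.075 ]
socket_yellow_center [322. 249.] 0.6 [0.4828 0.0735 0.075 ]
socket_red_center [316.  23.] 0.62 [0.5385 0.3208 0.075 ]
socket_red_center [529. 202.] 0.42 [0.7435 0.0713 0.075 ]
socket_green_center [322. 201.] 0.95 [0.4981 0.1351 0.075 ]
chrome_socket_center [320. 142.] 0.79 [0.5123 0.2026 0.075 ]
```

View pics/w2.png

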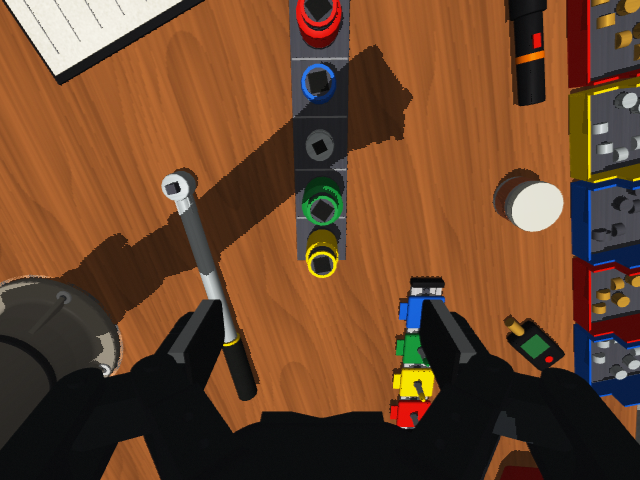

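Run:
```python
import cv2
im=cv2.imread("pics/w2.png")[0:285,280:365];cv2.imwrite("pics/w2z.png",cv2.resize(im,None,fx=2.1,fy=2.1,interpolation=cv2.INTER_CUBIC))
im=cv2.imread("pics/scene0.png")[120:220,285:445];cv2.imwrite("pics/s0z.png",cv2.resize(im,None,fx=4.5,fy=4.5,interpolation=cv2.INTER_CUBIC))
from h import *;import pickle
k,_=pickle.load(open("w2.pkl","rb"))
for c,uv,z in(("blue",(318,82),.094),("yellow",(322,263),.098),("green",(323,209),.106),("red",(319,10),.102),("chrome",(320,146),.084)):
    X=ray(k,uv,z);print(c,X.round(4), [proj(get_calibration(q),X).round(1).tolist() for q in("scene","side")])
```

```text
blue [0.5262 0.2638 0.094 ] [[401.9, 146.3], [246.3, 328.1]]
yellow [0.4803 0.0645 0.098 ] [[316.5, 173.8], [353.3, 276.8]]
green [0.4986 0.1325 0.106 ] [[347.9, 161.5], [319.1, 287.0]]
red [0.543 0.325 0.102] [[427.9, 135.9], [203.7, 341.3]]
chrome [0.5119 0.1993 0.084 ] [[375.0, 158.9], [284.7, 315.6]]
```

View pics/w2z.png

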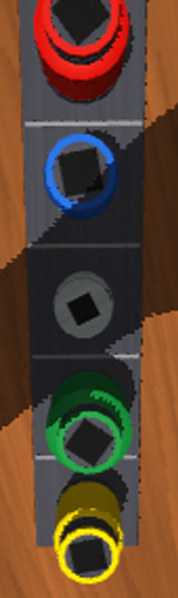

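View pics/s0z.png

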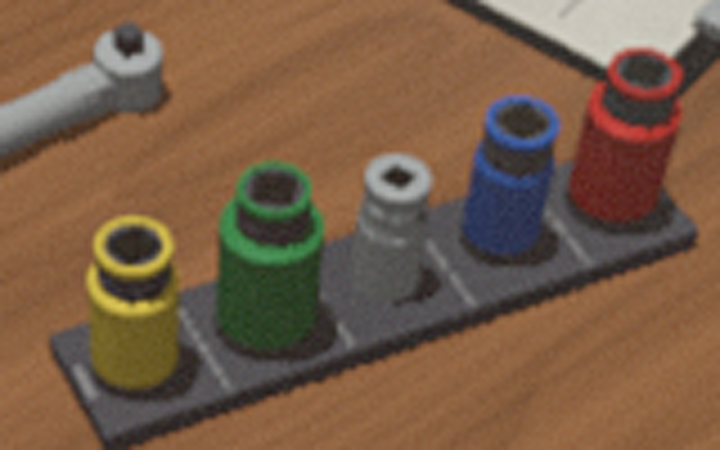

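Ring-top centres agree between the wrist and scene views to about 1–2 px. I'll start with yellow.

Run:
```python
from h import *
to([.4803,.0645,.15],76)
to([.4803,.0645,.052],76)
```

```text
turn [ 0.   0.1 -0. ] shift [-0.0893  0.0019  0.2098] n 4.0 t 4.075
turn [ 0.   0.1 -0. ] shift [-0.0892  0.0019  0.3078] n 6.0 t 4.075
```

```bash
python3 -m inch '[[0,0,0,-0.089,0.002,0.05,0.085],[0,0,0,-0.089,0.002,0.12,0.085],[0,0,0,-0.089,0.002,0.2,0.085],[0,0,0,-0.089,0.002,0.2,0.085],[0,0,0,-0.089,0.002,0.2,0.085],[0,0,0,-0.089,0.002,0.2,0.085]]' 60
python3 - <<'E'
from h import *
to([.4803,.0645,.052],76)
k=get_calibration("wrist");cv2.imwrite("pics/w3.png",read_camera("wrist"));print(proj(k,[.4803,.0645,.098]))
E
```

```text
time: 4.82
ee_pos: [0.482, 0.0655, 0.1617]
orientation: [[0.243, 0.97, 0.003], [0.97, -0.243, -0.0], [0.0, 0.003, -1.0]]
force: [0.8, -0.6, 0.2]
width: 0.0852
turn [ 0.2 -0.  -0. ] shift [-0.0014 -0.0018  0.1097] n 2.0 t 4.825
[317.5111256  263.91978855]
```

View pics/w3.png

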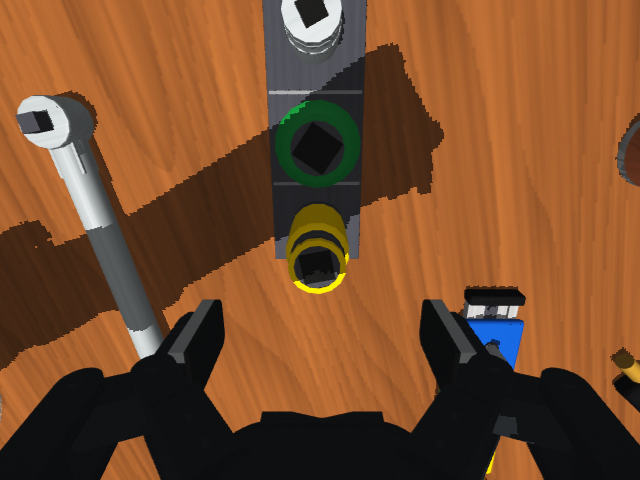

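The yellow ring is at about (318,266), against a predicted (317.5,264), so they agree. Now I'll descend, grip and lift.

```bash
python3 -m inch '[[0,0,0,-0.001,-0.002,0.055,0.085],[0,0,0,-0.001,-0.002,0.11,0.085],[0,0,0,-0.001,-0.002,0.11,0.085],[0,0,0,-0.001,-0.002,0.11,0.085],[0,0,0,-0.001,-0.002,0.11,0.085]]' 60
python3 - <<'E'
from h import *
k=get_calibration("wrist");cv2.imwrite("pics/w4.png",read_camera("wrist"));print(read_state()["ee_pos"])
E
```

```text
time: 5.5
ee_pos: [0.4834, 0.0656, 0.055]
orientation: [[0.243, 0.97, 0.01], [0.97, -0.243, 0.0], [0.003, 0.01, -1.0]]
force: [0.1, -0.4, 0.2]
width: 0.0851
[0.48294727 0.06546297 0.05468209]
```

View pics/w4.png

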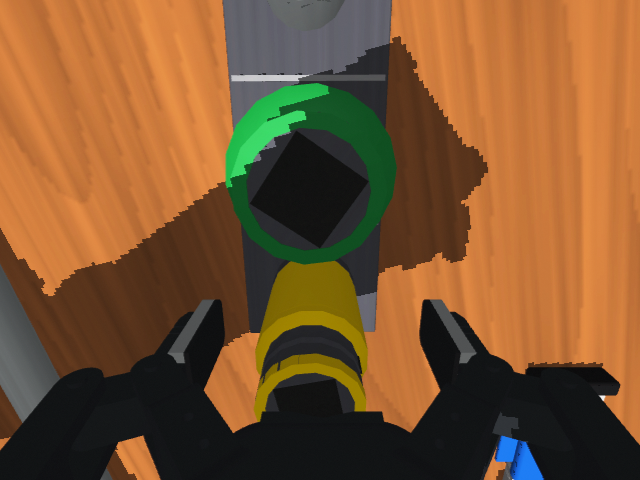

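Run:
```python
from h import *
print(read_state()["orientation"].round(4))
to([.4803,.0645,.052],76)
```

```text
[[ 2.426e-01  9.701e-01  9.600e-03]
 [ 9.701e-01 -2.426e-01 -1.000e-04]
 [ 2.200e-03  9.400e-03 -1.000e+00]]
turn [ 0.5 -0.1 -0. ] shift [-0.0016 -0.0024  0.0027] n 1.0 t 5.55
```

```bash
python3 -m inch '[[0.5,0,0,-0.0015,-0.0024,0.003,0.085],[0.5,0,0,-0.0015,-0.0024,0.003,0.085],[0.5,0,0,-0.0015,-0.0024,0.003,0.02],[0.5,0,0,-0.0015,-0.0024,0.003,0.02],[0.5,0,0,-0.0015,-0.0024,0.003,0.02],[0.5,0,0,-0.0015,-0.0024,0.003,0.02],[0.5,0,0,-0.0015,-0.0024,0.003,0.02],[0.5,0,0,-0.0015,-0.0024,0.003,0.02]]' 60
```

```text
time: 6.55
ee_pos: [0.4799, 0.0647, 0.0519]
orientation: [[0.242, 0.97, 0.0], [0.97, -0.242, 0.002], [0.002, -0.0, -1.0]]
force: [-3.6, -0.6, 4.6]
width: 0.0417
```

```bash
python3 -m inch '[[0,0,0,0,0,-0.02,0.02],[0,0,0,0,0,-0.06,0.02],[0,0,0,0,0,-0.1,0.02],[0,0,0,0,0,-0.13,0.02],[0,0,0,0,0,-0.13,0.02],[0,0,0,0,0,-0.13,0.02]]' 60
python3 - <<'E'
from h import *
to([.5726,-.2218,.18],75.6)
cv2.imwrite("pics/w5.png",read_camera("wrist"))
E
```

```text
time: 7.3
ee_pos: [0.4785, 0.064, 0.1801]
orientation: [[0.242, 0.97, -0.003], [0.97, -0.242, 0.001], [0.0, -0.003, -1.0]]
force: [-0.0, 0.2, -4.0]
width: 0.0416
turn [-0.2 -0.   0.4] shift [-0.2545  0.1606 -0.0005] n 5.0 t 7.3
```

View pics/w5.png

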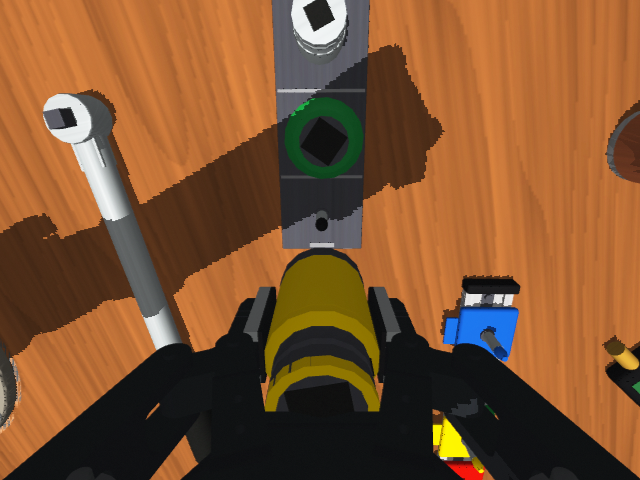

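Yellow is held upright. Next is the carry to the clip.

```bash
python3 -m inch '[[0,0,0.4,-0.05,0.032,0,0.02],[0,0,0.4,-0.1,0.064,0,0.02],[0,0,0.4,-0.15,0.096,0,0.02],[0,0,0.4,-0.2,0.128,0,0.02],[0,0,0.4,-0.254,0.161,0,0.02],[0,0,0.4,-0.254,0.161,0,0.02],[0,0,0.4,-0.254,0.161,0,0.02],[0,0,0.4,-0.254,0.161,0,0.02]]' 60
python3 - <<'E'
from h import *
to([.5726,-.2218,.07],75.6)
E
```

```text
time: 8.35
ee_pos: [0.5725, -0.2191, 0.178]
orientation: [[0.246, 0.969, -0.006], [0.969, -0.246, 0.003], [0.001, -0.006, -1.0]]
force: [0.6, -0.1, -2.9]
width: 0.0417
turn [-0.3 -0.1  0.1] shift [-0.0027  0.0014  0.108 ] n 2.0 t 8.35
```

```bash
python3 -m inch '[[-0.3,0,0,-0.0027,0.0014,0.04,0.02],[-0.3,0,0,-0.0027,0.0014,0.07,0.02],[-0.3,0,0,-0.0027,0.0014,0.07,0.02],[-0.3,0,0,-0.0027,0.0014,0.07,0.02]]' 60
python3 - <<'E'
from h import *
to([.5726,-.2218,.056],75.6)
for c in("side","scene"):cv2.imwrite(f"pics/{c}1.png",read_camera(c))
a=cv2.imread("pics/side1.png")[150:290,320:470];b=cv2.imread("pics/scene1.png")[200:340,150:300]
cv2.imwrite("pics/c1.png",cv2.resize(np.hstack([a,b]),None,fx=2.6,fy=2.6,interpolation=cv2.INTER_CUBIC))
E
```

```text
time: 8.85
ee_pos: [0.5739, -0.2212, 0.1094]
orientation: [[0.245, 0.97, 0.002], [0.97, -0.245, 0.001], [0.001, 0.001, -1.0]]
force: [0.3, 0.4, -3.3]
width: 0.0421
turn [ 0.1 -0.1  0.2] shift [-0.0009 -0.0012  0.0534] n 1.0 t 8.85
```

View pics/c1.png

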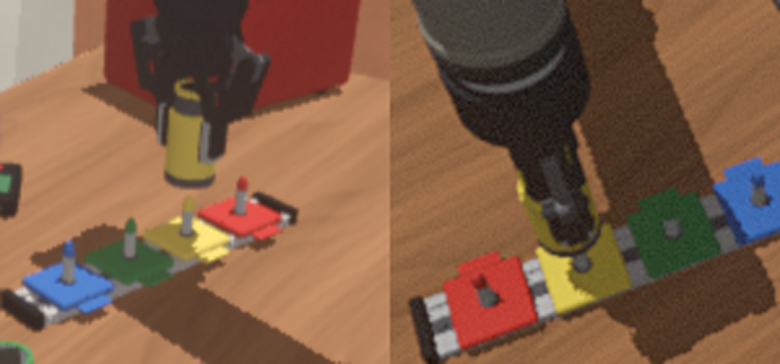

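The socket hangs over the yellow stud in both views. Lowering it now.

```bash
python3 -m inch '[[0,0,0,-0.001,-0.001,0.015,0.02],[0,0,0,-0.001,-0.001,0.03,0.02],[0,0,0,-0.001,-0.001,0.045,0.02],[0,0,0,-0.001,-0.001,0.05,0.02],[0,0,0,-0.001,-0.001,0.0535,0.02],[0,0,0,-0.001,-0.001,0.0535,0.02],[0,0,0,-0.001,-0.001,0.0535,0.02]]' 60
```

```text
time: 9.82
ee_pos: [0.5737, -0.2226, 0.0569]
orientation: [[0.246, 0.969, 0.004], [0.969, -0.246, 0.0], [0.001, 0.004, -1.0]]
force: [-0.2, -0.2, -4.5]
width: 0.0419
```

```bash
python3 -m inch '[[0,0,0,0,0,0.0015,0.02],[0,0,0,0,0,0.0015,0.02],[0,0,0,0,0,0.0025,0.02],[0,0,0,0,0,0.0025,0.02]]' 60
```

```text
time: 10.32
ee_pos: [0.574, -0.2228, 0.0559]
orientation: [[0.246, 0.969, 0.004], [0.969, -0.246, -0.001], [0.001, 0.004, -1.0]]
force: [-3.8, 1.7, 7.4]
width: 0.0417
```

Contact: the force went from −4.5 to +7.4 N. I'll open and go up.

```bash
python3 -m inch '[[0,0,0,0,0,0,0.085],[0,0,0,0,0,0,0.085],[0,0,0,0,0,0,0.085],[0,0,0,0,0,0,0.085],[0,0,0,0,0,-0.03,0.085],[0,0,0,0,0,-0.08,0.085],[0,0,0,0,0,-0.125,0.085],[0,0,0,0,0,-0.125,0.085]]' 60
python3 - <<'E'
from h import *
to([.4986,.1325,.18],76)
for c in("side","scene"):cv2.imwrite(f"pics/{c}2.png",read_camera(c))
a=cv2.imread("pics/side2.png")[150:290,320:470];b=cv2.imread("pics/scene2.png")[200:340,150:300]
cv2.imwrite("pics/c2.png",cv2.resize(np.hstack([a,b]),None,fx=2.6,fy=2.6,interpolation=cv2.INTER_CUBIC))
E
```

```text
time: 11.32
ee_pos: [0.5763, -0.2234, 0.1854]
orientation: [[0.246, 0.969, 0.013], [0.969, -0.246, -0.004], [-0.0, 0.013, -1.0]]
force: [0.5, -0.4, -0.6]
width: 0.0848
turn [ 0.8  0.  -0.2] shift [ 0.3259 -0.1629  0.0032] n 6.0 t 11.325
```

View pics/c2.png

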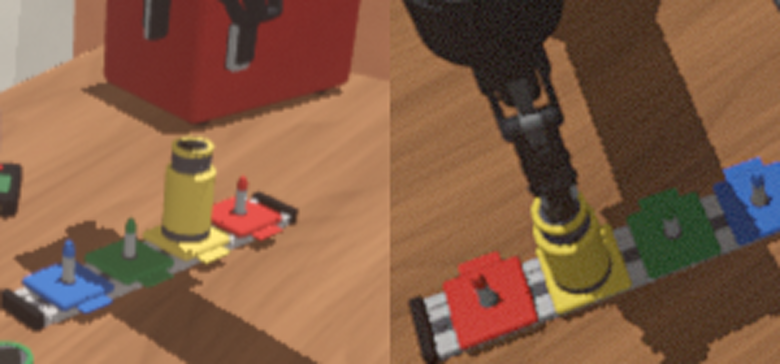

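Yellow is upright and fully down. Next is green.

```bash
python3 -m inch '[[0.8,0,0,0.055,-0.027,0,0.085],[0.8,0,0,0.11,-0.054,0,0.085],[0.8,0,0,0.165,-0.081,0,0.085],[0.8,0,0,0.22,-0.108,0,0.085],[0.8,0,0,0.275,-0.136,0,0.085],[0.8,0,0,0.326,-0.163,0,0.085],[0.8,0,0,0.326,-0.163,0.003,0.085],[0.8,0,0,0.326,-0.163,0.003,0.085]]' 60
python3 - <<'E'
from h import *
to([.4986,.1325,.058],76)
k=get_calibration("wrist");cv2.imwrite("pics/w6.png",read_camera("wrist"));print(proj(k,[.4986,.1325,.106]),proj(k,[.5262,.2638,.094]))
E
```

```text
time: 12.42
ee_pos: [0.4945, 0.1324, 0.1757]
orientation: [[0.246, 0.969, -0.012], [0.969, -0.246, 0.001], [-0.002, -0.012, -1.0]]
force: [0.7, -0.5, -0.1]
width: 0.0851
turn [-0.7  0.1 -0.2] shift [0.0014 0.0054 0.1176] n 2.0 t 12.425
[328.10758269 256.07599833] [319.13402785  12.23412615]
```

View pics/w6.png

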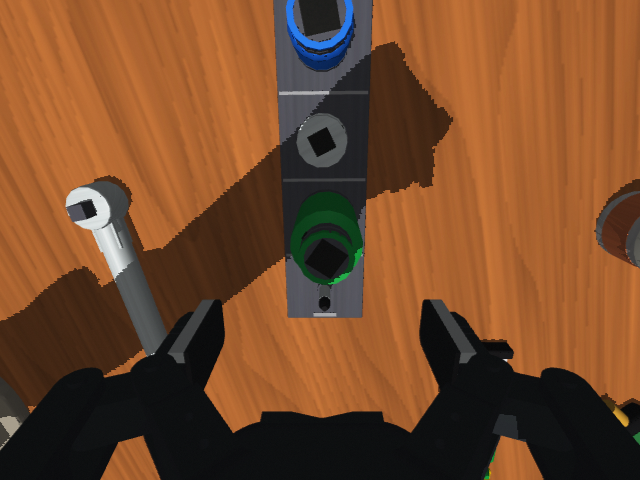

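Green ring is at about (327,258), against a predicted (328,256). Descending.

```bash
python3 -m inch '[[-0.7,0,0,0.0014,0.005,0.05,0.085],[-0.7,0,0,0.0014,0.0054,0.1,0.085],[-0.7,0,0,0.0014,0.0054,0.116,0.085],[-0.7,0,0,0.0014,0.0054,0.1175,0.085],[-0.7,0,0,0.0014,0.0054,0.1175,0.085]]' 60
python3 - <<'E'
from h import *
to([.4986,.1325,.058],76)
E
```

```text
time: 13.1
ee_pos: [0.5007, 0.1319, 0.0599]
orientation: [[0.248, 0.969, 0.003], [0.969, -0.248, -0.001], [-0.0, 0.003, -1.0]]
force: [0.6, 0.2, -0.4]
width: 0.0851
turn [ 0.2  0.  -0.4] shift [ 0.0001 -0.0022  0.0019] n 1.0 t 13.1
```

```bash
python3 -m inch '[[0.2,0,-0.4,0,-0.002,0.002,0.085],[0.2,0,-0.4,0,-0.002,0.002,0.085],[0.2,0,-0.4,0,-0.002,0.002,0.02],[0.2,0,-0.4,0,-0.002,0.002,0.02],[0.2,0,-0.4,0,-0.002,0.002,0.02],[0.2,0,-0.4,0,-0.002,0.002,0.02],[0.2,0,-0.4,0,-0.002,0.002,0.02]]' 60
python3 -m inch '[[0,0,0,0,0,0,0.02],[0,0,0,0,0,-0.02,0.02],[0,0,0,0,0,-0.06,0.02],[0,0,0,0,0,-0.1,0.02],[0,0,0,0,0,-0.13,0.02],[0,0,0,0,0,-0.13,0.02],[0,0,0,0,0,-0.13,0.02]]' 60
python3 - <<'E'
from h import *
to([.5895,-.1560,.19],75.6)
cv2.imwrite("pics/w7.png",read_camera("wrist"))
E
```

```text
time: 13.98
ee_pos: [0.4982, 0.1328, 0.0582]
orientation: [[0.241, 0.97, -0.002], [0.97, -0.241, -0.0], [-0.001, -0.001, -1.0]]
force: [-2.9, 0.3, 5.7]
width: 0.0477
time: 14.85
ee_pos: [0.4969, 0.1321, 0.1861]
orientation: [[0.241, 0.97, -0.005], [0.97, -0.241, -0.001], [-0.003, -0.005, -1.0]]
force: [0.0, -0.7, -6.4]
width: 0.0486
turn [-0.3  0.2  0.4] shift [-0.2572  0.1594 -0.004 ] n 5.0 t 14.85
```

View pics/w7.png

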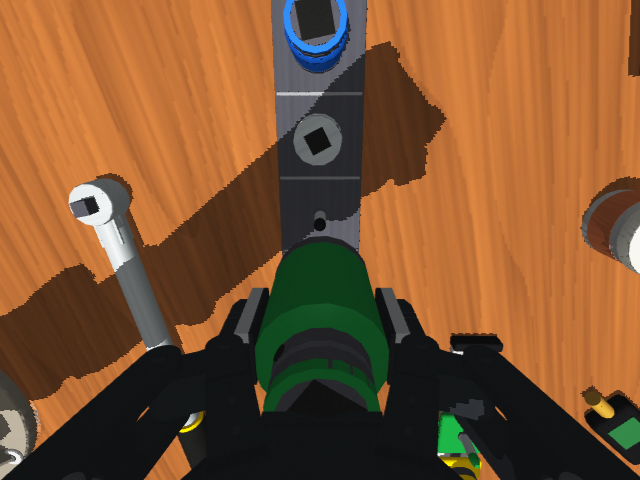

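```bash
python3 -m inch '[[0,0,0.4,-0.05,0.032,0,0.02],[0,0,0.4,-0.1,0.064,0,0.02],[0,0,0.4,-0.15,0.096,0,0.02],[0,0,0.4,-0.2,0.128,0,0.02],[0,0,0.4,-0.257,0.159,-0.002,0.02],[0,0,0.4,-0.257,0.159,-0.002,0.02],[0,0,0.4,-0.257,0.159,-0.002,0.02],[0,0,0.4,-0.257,0.159,-0.002,0.02]]' 60
python3 - <<'E'
from h import *
to([.5895,-.156,.112],75.6)
E
```

```text
time: 15.9
ee_pos: [0.5884, -0.1535, 0.1865]
orientation: [[0.245, 0.969, -0.008], [0.969, -0.245, 0.0], [-0.002, -0.008, -1.0]]
force: [0.5, 1.0, -5.7]
width: 0.0481
turn [-0.4  0.1  0.2] shift [-0.002   0.0022  0.0745] n 2.0 t 15.9
```

```bash
python3 -m inch '[[-0.4,0,0,-0.002,0.0012,0.035,0.02],[-0.4,0,0,-0.002,0.0012,0.07,0.02],[-0.4,0,0,-0.002,0.0012,0.074,0.02],[-0.4,0,0,-0.002,0.0012,0.074,0.02]]' 60
python3 - <<'E'
from h import *
to([.5895,-.156,.062],75.6)
for c in("side","scene"):cv2.imwrite(f"pics/{c}3.png",read_camera(c))
a=cv2.imread("pics/side3.png")[150:290,300:450];b=cv2.imread("pics/scene3.png")[200:340,180:330]
cv2.imwrite("pics/c3.png",cv2.resize(np.hstack([a,b]),None,fx=2.6,fy=2.6,interpolation=cv2.INTER_CUBIC))
E
```

```text
time: 16.4
ee_pos: [0.5892, -0.1548, 0.1133]
orientation: [[0.244, 0.97, -0.0], [0.97, -0.244, -0.002], [-0.001, 0.0, -1.0]]
force: [0.2, 0.0, -4.5]
width: 0.0481
turn [0.  0.1 0.3] shift [-0.001   0.0006  0.0513] n 1.0 t 16.4
```

View pics/c3.png

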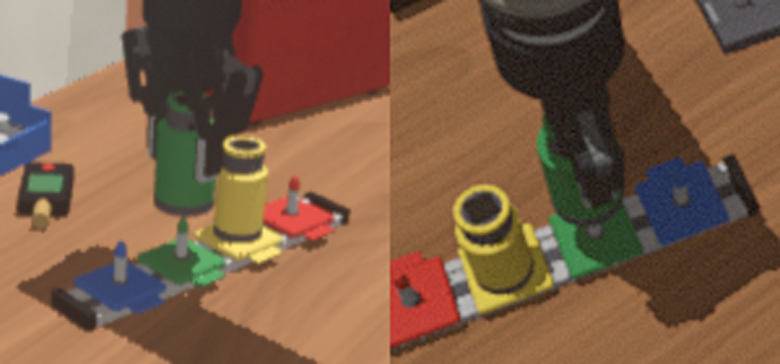

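```bash
python3 -m inch '[[0,0,0.3,-0.001,0.0006,0.015,0.02],[0,0,0.3,-0.001,0.0006,0.03,0.02],[0,0,0.3,-0.001,0.0006,0.043,0.02],[0,0,0.3,-0.001,0.0006,0.048,0.02],[0,0,0.3,-0.001,0.0006,0.051,0.02],[0,0,0.3,-0.001,0.0006,0.053,0.02],[0,0,0.3,-0.001,0.0006,0.053,0.02]]' 60
```

```text
time: 17.38
ee_pos: [0.5907, -0.1566, 0.0623]
orientation: [[0.25, 0.968, 0.003], [0.968, -0.25, -0.003], [-0.002, 0.003, -1.0]]
force: [-1.8, 0.8, 0.6]
width: 0.0477
```

Contact is beginning. I'll nudge down, release and go up.

```bash
python3 -m inch '[[0,0,0,0,0,0.001,0.02],[0,0,0,0,0,0.001,0.02]]' 60
python3 -m inch '[[0,0,0,0,0,0,0.085],[0,0,0,0,0,0,0.085],[0,0,0,0,0,0,0.085],[0,0,0,0,0,0,0.085],[0,0,0,0,0,-0.03,0.085],[0,0,0,0,0,-0.08,0.085],[0,0,0,0,0,-0.125,0.085],[0,0,0,0,0,-0.125,0.085]]' 60
python3 - <<'E'
from h import *
to([.5262,.2638,.18],76.3)
for c in("side","scene"):cv2.imwrite(f"pics/{c}4.png",read_camera(c))
a=cv2.imread("pics/side4.png")[150:290,300:450];b=cv2.imread("pics/scene4.png")[200:340,180:330]
cv2.imwrite("pics/c4.png",cv2.resize(np.hstack([a,b]),None,fx=2.6,fy=2.6,interpolation=cv2.INTER_CUBIC))
E
```

```text
time: 17.62
ee_pos: [0.5907, -0.1566, 0.0623]
orientation: [[0.25, 0.968, 0.003], [0.968, -0.25, -0.003], [-0.002, 0.003, -1.0]]
force: [-3.8, 1.4, 5.6]
width: 0.048
time: 18.62
ee_pos: [0.5934, -0.1566, 0.1918]
orientation: [[0.25, 0.968, 0.011], [0.968, -0.25, -0.005], [-0.002, 0.012, -1.0]]
force: [0.1, 0.2, -0.9]
width: 0.0848
turn [ 0.7  0.1 -0.8] shift [ 0.3903 -0.1703  0.0089] n 7.0 t 18.625
```

View pics/c4.png

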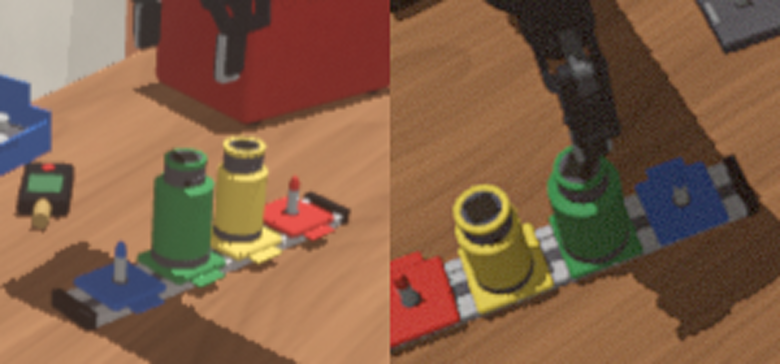

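Green is seated. Next is blue.

```bash
python3 -m inch '[[0.7,0,-0.8,0.055,-0.024,0,0.085],[0.7,0,-0.8,0.11,-0.048,0,0.085],[0.7,0,-0.8,0.165,-0.072,0,0.085],[0.7,0,-0.8,0.22,-0.096,0,0.085],[0.7,0,-0.8,0.275,-0.12,0,0.085],[0.7,0,-0.8,0.33,-0.144,0,0.085],[0.7,0,-0.8,0.39,-0.17,0.005,0.085],[0.7,0,-0.8,0.39,-0.17,0.009,0.085]]' 60
python3 -m inch '[[0,0,0,0,0,0,0.085]]'
python3 - <<'E'
from h import *
to([.5262,.2638,.05],76.3)
k=get_calibration("wrist");cv2.imwrite("pics/w8.png",read_camera("wrist"));print(proj(k,[.5262,.2638,.094]),proj(k,[.543,.327,.102]))
E
```

```text
time: 19.73
ee_pos: [0.5194, 0.2703, 0.1751]
orientation: [[0.226, 0.974, -0.013], [0.974, -0.226, 0.003], [-0.0, -0.013, -1.0]]
force: [-0.5, -1.3, 0.6]
width: 0.0847
time: 19.85
ee_pos: [0.5185, 0.2693, 0.173]
orientation: [[0.226, 0.974, -0.016], [0.974, -0.226, 0.0], [-0.003, -0.016, -1.0]]
force: [0.4, -0.2, 1.0]
width: 0.085
turn [-0.9  0.2  0.7] shift [-0.0032  0.0107  0.1229] n 2.0 t 19.85
[335.74354085 257.1105906 ] [341.34114503 155.94007342]
```

View pics/w8.png

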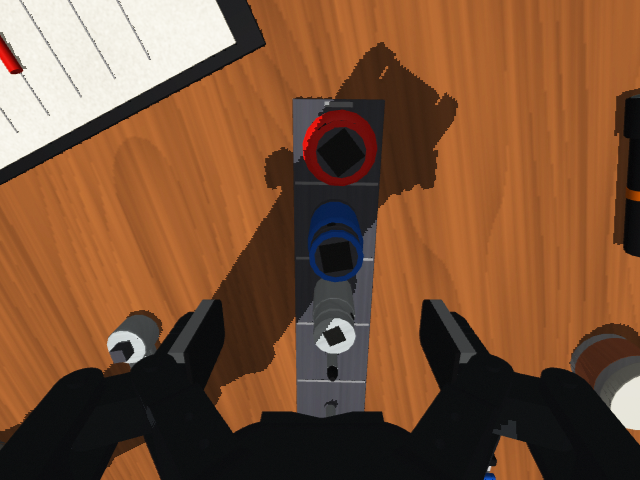

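```bash
python3 -m inch '[[-0.9,0,0.7,-0.003,0.01,0.05,0.085],[-0.9,0,0.7,-0.003,0.01,0.1,0.085],[-0.9,0,0.7,-0.003,0.01,0.12,0.085],[-0.9,0,0.7,-0.003,0.01,0.122,0.085],[-0.9,0,0.7,-0.003,0.01,0.122,0.085]]' 60
python3 - <<'E'
from h import *
to([.5262,.2638,.05],76.3)
E
```

```text
time: 20.52
ee_pos: [0.5266, 0.2653, 0.0527]
orientation: [[0.238, 0.971, 0.002], [0.971, -0.238, -0.001], [-0.0, 0.002, -1.0]]
force: [0.4, 0.5, 0.3]
width: 0.0851
turn [ 0.1  0.  -0.1] shift [-0.0016 -0.0001  0.0027] n 1.0 t 20.525
```

```bash
python3 -m inch '[[0,0,0,-0.0015,0,0.0027,0.085],[0,0,0,-0.0015,0,0.0027,0.085],[0,0,0,-0.0015,0,0.0027,0.02],[0,0,0,-0.0015,0,0.0027,0.02],[0,0,0,-0.0015,0,0.0027,0.02],[0,0,0,-0.0015,0,0.0027,0.02],[0,0,0,-0.0015,0,0.0027,0.02],[0,0,0,-0.0015,0,0.0027,0.02]]' 60
python3 -m inch '[[0,0,0,0,0,0,0.02],[0,0,0,0,0,-0.02,0.02],[0,0,0,0,0,-0.06,0.02],[0,0,0,0,0,-0.1,0.02],[0,0,0,0,0,-0.13,0.02],[0,0,0,0,0,-0.14,0.02],[0,0,0,0,0,-0.14,0.02]]' 60
python3 - <<'E'
from h import *
to([.6064,-.0901,.19],75.6)
cv2.imwrite("pics/w9.png",read_camera("wrist"))
E
```

```text
time: 21.52
ee_pos: [0.5262, 0.2641, 0.0505]
orientation: [[0.238, 0.971, 0.001], [0.971, -0.238, -0.001], [-0.0, 0.002, -1.0]]
force: [-1.9, -0.0, 5.5]
width: 0.0384
time: 22.4
ee_pos: [0.5258, 0.2639, 0.1904]
orientation: [[0.238, 0.971, 0.002], [0.971, -0.238, -0.001], [-0.0, 0.002, -1.0]]
force: [-0.5, -0.7, -4.4]
width: 0.0385
turn [0.1 0.  0.6] shift [-0.3247  0.1625  0.0008] n 6.0 t 22.4
```

View pics/w9.png

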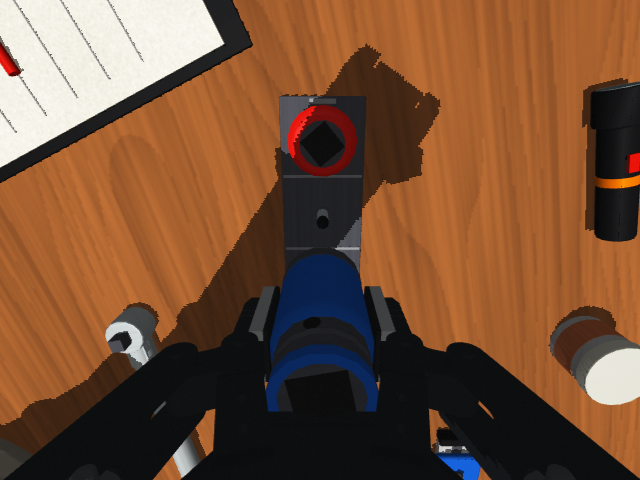

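```bash
python3 -m inch '[[0,0,0.6,-0.05,0.025,0,0.02],[0,0,0.6,-0.1,0.05,0,0.02],[0,0,0.6,-0.15,0.075,0,0.02],[0,0,0.6,-0.2,0.1,0,0.02],[0,0,0.6,-0.25,0.125,0,0.02],[0,0,0.6,-0.3,0.15,0,0.02],[0,0,0.6,-0.325,0.1625,0,0.02],[0,0,0.6,-0.325,0.1625,0,0.02]]' 60
python3 -m inch '[[0,0,0,0,0,0,0.02]]'
python3 - <<'E'
from h import *
to([.6064,-.0901,.105],75.6)
E
```

```text
time: 23.45
ee_pos: [0.6046, -0.0951, 0.1874]
orientation: [[0.254, 0.967, -0.004], [0.967, -0.254, -0.003], [-0.004, -0.003, -1.0]]
force: [0.4, 0.2, -4.8]
width: 0.0385
time: 23.58
ee_pos: [0.6038, -0.0932, 0.1861]
orientation: [[0.252, 0.968, -0.007], [0.968, -0.252, -0.001], [-0.003, -0.006, -1.0]]
force: [0.4, 0.6, -4.1]
width: 0.0381
turn [-0.4  0.1 -0.2] shift [0.0039 0.0022 0.081 ] n 2.0 t 23.575
```

```bash
python3 -m inch '[[-0.4,0,-0.2,0.003,0.0015,0.035,0.02],[-0.4,0,-0.2,0.003,0.0015,0.07,0.02],[-0.4,0,-0.2,0.003,0.0015,0.079,0.02],[-0.4,0,-0.2,0.003,0.0015,0.079,0.02]]' 60
python3 - <<'E'
from h import *
to([.6064,-.0901,.054],75.6)
for c in("side","scene"):cv2.imwrite(f"pics/{c}5.png",read_camera(c))
a=cv2.imread("pics/side5.png")[150:290,280:430];b=cv2.imread("pics/scene5.png")[200:340,200:350]
cv2.imwrite("pics/c5.png",cv2.resize(np.hstack([a,b]),None,fx=2.6,fy=2.6,interpolation=cv2.INTER_CUBIC))
E
```

```text
time: 24.08
ee_pos: [0.6053, -0.0899, 0.1068]
orientation: [[0.248, 0.969, -0.001], [0.969, -0.248, -0.002], [-0.002, -0.0, -1.0]]
force: [0.4, -1.0, -2.8]
width: 0.0384
turn [-0.   0.1  0.1] shift [0.0002 0.0011 0.0528] n 1.0 t 24.075
```

View pics/c5.png

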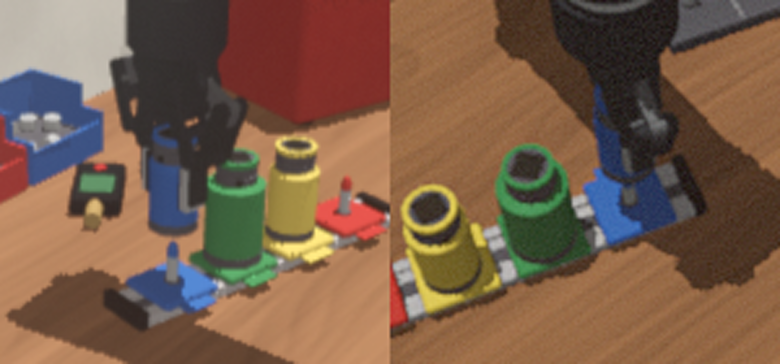

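```bash
python3 -m inch '[[0,0,0,0,0.0005,0.015,0.02],[0,0,0,0,0,0.03,0.02],[0,0,0,0,0,0.043,0.02],[0,0,0,0,0,0.05,0.02],[0,0,0,0,0,0.053,0.02],[0,0,0,0,0,0.0545,0.02],[0,0,0,0,0,0.0545,0.02]]' 60
```

```text
time: 25.05
ee_pos: [0.6071, -0.0906, 0.0546]
orientation: [[0.249, 0.969, 0.003], [0.969, -0.249, -0.003], [-0.002, 0.004, -1.0]]
force: [-1.0, -0.4, -2.3]
width: 0.038
```

```bash
python3 -m inch '[[0,0,0,0,0,0.0015,0.02],[0,0,0,0,0,0.0015,0.02],[0,0,0,0,0,0.0015,0.02]]' 60
python3 -m inch '[[0,0,0,0,0,0,0.085],[0,0,0,0,0,0,0.085],[0,0,0,0,0,0,0.085],[0,0,0,0,0,0,0.085],[0,0,0,0,0,-0.03,0.085],[0,0,0,0,0,-0.08,0.085],[0,0,0,0,0,-0.125,0.085],[0,0,0,0,0,-0.125,0.085]]' 60
python3 - <<'E'
from h import *
to([.5435,.329,.18],76.3)
for c in("side","scene"):cv2.imwrite(f"pics/{c}6.png",read_camera(c))
a=cv2.imread("pics/side6.png")[150:290,280:430];b=cv2.imread("pics/scene6.png")[200:340,200:350]
cv2.imwrite("pics/c6.png",cv2.resize(np.hstack([a,b]),None,fx=2.6,fy=2.6,interpolation=cv2.INTER_CUBIC))
E
```

```text
time: 25.42
ee_pos: [0.6071, -0.0906, 0.0545]
orientation: [[0.249, 0.969, 0.003], [0.969, -0.249, -0.004], [-0.003, 0.004, -1.0]]
force: [-4.2, 0.1, 6.0]
width: 0.0384
time: 26.42
ee_pos: [0.6097, -0.0902, 0.1839]
orientation: [[0.249, 0.968, 0.012], [0.969, -0.249, -0.005], [-0.002, 0.013, -1.0]]
force: [0.4, -0.1, 0.6]
width: 0.0853
turn [ 0.7  0.1 -0.7] shift [ 0.3895 -0.1684  0.0012] n 7.0 t 26.425
```

View pics/c6.png

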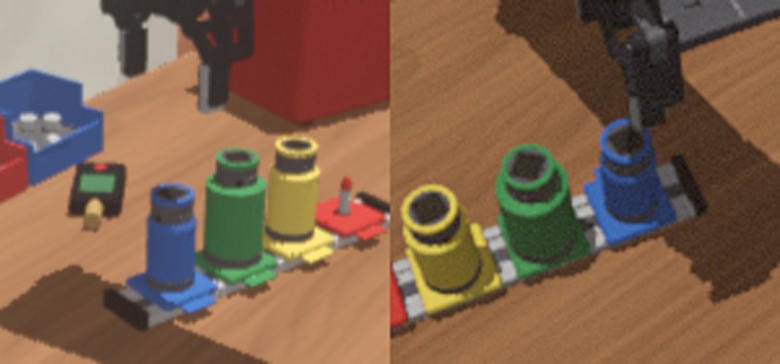

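Blue is seated. Red is the last one.

```bash
python3 -m inch '[[0.7,0,-0.7,0.055,-0.024,0,0.085],[0.7,0,-0.7,0.11,-0.048,0,0.085],[0.7,0,-0.7,0.165,-0.072,0,0.085],[0.7,0,-0.7,0.22,-0.096,0,0.085],[0.7,0,-0.7,0.275,-0.12,0,0.085],[0.7,0,-0.7,0.33,-0.144,0,0.085],[0.7,0,-0.7,0.389,-0.168,0,0.085],[0.7,0,-0.7,0.389,-0.168,0,0.085]]' 60
python3 -m inch '[[0,0,0,0,0,0,0.085],[0,0,0,0,0,0,0.085]]'
python3 - <<'E'
from h import *
to([.5435,.329,.055],76.3)
k=get_calibration("wrist");cv2.imwrite("pics/w10.png",read_camera("wrist"));print(proj(k,[.5435,.329,.102]))
for x in [(.5435,.332),(.547,.329)]:print(proj(k,[*x,.102]))
E
```

```text
time: 27.52
ee_pos: [0.5361, 0.3353, 0.1758]
orientation: [[0.226, 0.974, -0.013], [0.974, -0.226, 0.002], [-0.001, -0.013, -1.0]]
force: [0.1, -0.2, -0.1]
width: 0.085
time: 27.78
ee_pos: [0.5358, 0.3338, 0.1745]
orientation: [[0.228, 0.974, -0.015], [0.974, -0.228, 0.001], [-0.003, -0.015, -1.0]]
force: [0.3, -1.1, -0.1]
width: 0.0849
turn [-0.9  0.2  0.5] shift [-0.0026  0.0103  0.1193] n 2.0 t 27.775
[335.60446538 260.29620314]
[334.5779564  256.00262206]
[341.03822576 259.1637651 ]
```

View pics/w10.png

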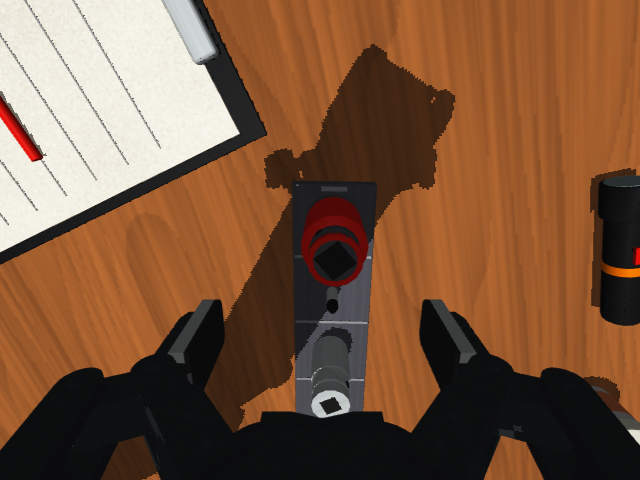

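Red ring is at about (335,260), which matches the prediction. Descending.

```bash
python3 -m inch '[[-0.9,0,0.5,-0.0026,0.0095,0.05,0.085],[-0.9,0,0.5,-0.0026,0.0095,0.1,0.085],[-0.9,0,0.5,-0.0026,0.0095,0.117,0.085],[-0.9,0,0.5,-0.0026,0.0095,0.119,0.085],[-0.9,0,0.5,-0.0026,0.0095,0.119,0.085]]' 60
python3 - <<'E'
from h import *
to([.5435,.329,.055],76.3)
E
```

```text
time: 28.45
ee_pos: [0.5446, 0.3298, 0.0577]
orientation: [[0.237, 0.971, 0.004], [0.971, -0.237, -0.001], [0.0, 0.004, -1.0]]
force: [-0.7, -0.1, 0.7]
width: 0.0854
turn [ 0.2 -0.  -0. ] shift [-0.001  -0.0009  0.0027] n 1.0 t 28.45
```

```bash
python3 -m inch '[[0.2,0,0,-0.001,-0.001,0.0027,0.085],[0.2,0,0,-0.001,-0.001,0.0027,0.085],[0.2,0,0,-0.001,-0.001,0.0027,0.02],[0.2,0,0,-0.001,-0.001,0.0027,0.02],[0.2,0,0,-0.001,-0.001,0.0027,0.02],[0.2,0,0,-0.001,-0.001,0.0027,0.02],[0.2,0,0,-0.001,-0.001,0.0027,0.02],[0.2,0,0,-0.001,-0.001,0.0027,0.02]]' 60
python3 -m inch '[[0,0,0,0,0,0,0.02],[0,0,0,0,0,-0.02,0.02],[0,0,0,0,0,-0.06,0.02],[0,0,0,0,0,-0.1,0.02],[0,0,0,0,0,-0.13,0.02],[0,0,0,0,0,-0.15,0.02],[0,0,0,0,0,-0.15,0.02]]' 60
python3 - <<'E'
from h import *
to([.5557,-.2877,.205],75.6)
cv2.imwrite("pics/w11.png",read_camera("wrist"))
E
```

```text
time: 29.45
ee_pos: [0.543, 0.3293, 0.0555]
orientation: [[0.237, 0.972, -0.0], [0.972, -0.237, -0.0], [-0.0, -0.0, -1.0]]
force: [-3.3, -1.1, 4.9]
width: 0.046
time: 30.32
ee_pos: [0.5436, 0.3298, 0.2069]
orientation: [[0.237, 0.971, 0.002], [0.971, -0.237, 0.001], [0.002, 0.002, -1.0]]
force: [-0.3, -1.2, -6.3]
width: 0.0461
turn [ 0.1 -0.1  0.7] shift [-0.597   0.1582  0.0012] n 10.0 t 30.325
```

View pics/w11.png

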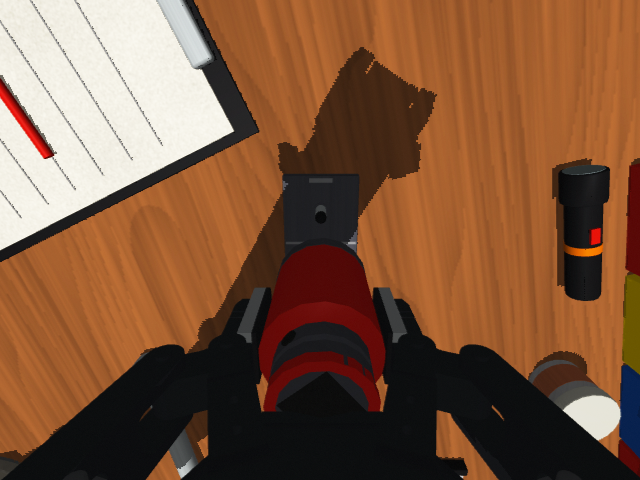

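```bash
python3 -m inch '[[0,0,0.7,-0.05,0.013,0,0.02],[0,0,0.7,-0.1,0.026,0,0.02],[0,0,0.7,-0.15,0.04,0,0.02],[0,0,0.7,-0.2,0.053,0,0.02],[0,0,0.7,-0.25,0.066,0,0.02],[0,0,0.7,-0.3,0.08,0,0.02],[0,0,0.7,-0.35,0.093,0,0.02],[0,0,0.7,-0.35,0.093,0,0.02]]' 60
python3 - <<'E'
from h import *
to([.5557,-.2877,.205],75.6)
E
```

```text
time: 31.38
ee_pos: [0.5484, -0.0403, 0.203]
orientation: [[0.258, 0.966, -0.005], [0.966, -0.259, -0.004], [-0.005, -0.004, -1.0]]
force: [-0.2, 0.4, -6.2]
width: 0.0462
turn [-0.2  0.3 -0.6] shift [-0.2371  0.071  -0.0009] n 4.0 t 31.375
```

```bash
python3 -m inch '[[0,0,-0.4,-0.05,0.015,0,0.02],[0,0,-0.4,-0.1,0.03,0,0.02],[0,0,-0.4,-0.15,0.045,0,0.02],[0,0,-0.4,-0.2,0.06,0,0.02],[0,0,-0.4,-0.237,0.071,0,0.02],[0,0,-0.4,-0.237,0.071,0,0.02],[0,0,-0.4,-0.237,0.071,0,0.02],[0,0,-0.4,-0.237,0.071,0,0.02]]' 60
python3 - <<'E'
from h import *
to([.5557,-.2877,.11],75.6)
E
```

```text
time: 32.38
ee_pos: [0.556, -0.2852, 0.2033]
orientation: [[0.249, 0.969, -0.006], [0.969, -0.249, -0.003], [-0.004, -0.005, -1.0]]
force: [-0.6, 0.3, -6.4]
width: 0.0463
turn [-0.3  0.2 -0. ] shift [-0.0021  0.0008  0.0933] n 2.0 t 32.375
```

```bash
python3 -m inch '[[-0.3,0.2,0,-0.0021,0,0.04,0.02],[-0.3,0.2,0,-0.0021,0,0.08,0.02],[-0.3,0.2,0,-0.0021,0,0.092,0.02],[-0.3,0.2,0,-0.0021,0,0.092,0.02]]' 60
python3 - <<'E'
from h import *
to([.5557,-.2877,.059],75.6)
for c in("side","scene"):cv2.imwrite(f"pics/{c}7.png",read_camera(c))
a=cv2.imread("pics/side7.png")[130:270,330:480];b=cv2.imread("pics/scene7.png")[220:360,120:270]
cv2.imwrite("pics/c7.png",cv2.resize(np.hstack([a,b]),None,fx=2.6,fy=2.6,interpolation=cv2.INTER_CUBIC))
E
```

```text
time: 32.88
ee_pos: [0.5551, -0.2866, 0.1112]
orientation: [[0.248, 0.969, -0.001], [0.969, -0.248, 0.0], [-0.0, -0.001, -1.0]]
force: [-0.8, -0.3, -4.5]
width: 0.0461
turn [-0.   0.   0.1] shift [-0.0009  0.0009  0.0522] n 1.0 t 32.875
```

View pics/c7.png

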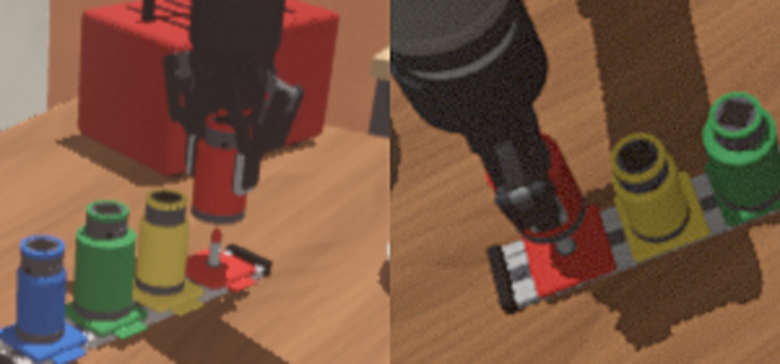

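```bash
python3 -m inch '[[0,0,0,-0.001,0.0005,0.015,0.02],[0,0,0,-0.001,0.0005,0.03,0.02],[0,0,0,-0.001,0.0005,0.043,0.02],[0,0,0,-0.001,0.0005,0.05,0.02],[0,0,0,-0.001,0.0005,0.053,0.02],[0,0,0,-0.001,0.0005,0.0545,0.02],[0,0,0,-0.001,0.0005,0.0545,0.02]]' 60
```

```text
time: 33.85
ee_pos: [0.5566, -0.2887, 0.0596]
orientation: [[0.248, 0.969, 0.002], [0.969, -0.248, -0.002], [-0.001, 0.003, -1.0]]
force: [-3.5, 1.5, 2.3]
width: 0.0454
```

```bash
python3 -m inch '[[0,0,0,0,0,0.0008,0.02],[0,0,0,0,0,0.0008,0.02]]' 60
python3 -m inch '[[0,0,0,0,0,0,0.085],[0,0,0,0,0,0,0.085],[0,0,0,0,0,0,0.085],[0,0,0,0,0,0,0.085],[0,0,0,0,0,-0.03,0.085],[0,0,0,0,0,-0.08,0.085],[0,0,0,0,0,-0.125,0.085],[0,0,0,0,0,-0.15,0.085]]' 60
python3 -m inch '[[0,0,0,0,0,-0.05,0.085],[0,0,0,0,-0.06,-0.1,0.085],[0,0,0,0,-0.12,-0.12,0.085],[0,0,0,0,-0.18,-0.12,0.085],[0,0,0,0,-0.18,-0.12,0.085],[0,0,0,0,-0.18,-0.12,0.085]]'
python3 - <<'E'
from h import *
for c in("side","scene"):cv2.imwrite(f"pics/{c}8.png",read_camera(c))
a=cv2.imread("pics/side8.png")[150:420,180:470];b=cv2.imread("pics/scene8.png")[120:340,160:460]
cv2.imwrite("pics/c8.png",cv2.resize(a,None,fx=2.2,fy=2.2,interpolation=cv2.INTER_CUBIC))
cv2.imwrite("pics/d8.png",cv2.resize(b,None,fx=2.2,fy=2.2,interpolation=cv2.INTER_CUBIC))
E
```

```text
time: 34.1
ee_pos: [0.5566, -0.2886, 0.0596]
orientation: [[0.248, 0.969, 0.002], [0.969, -0.248, -0.002], [-0.001, 0.003, -1.0]]
force: [-5.0, 2.0, 5.3]
width: 0.046
time: 35.1
ee_pos: [0.5575, -0.2888, 0.2127]
orientation: [[0.248, 0.969, 0.006], [0.969, -0.248, -0.004], [-0.002, 0.007, -1.0]]
force: [0.1, 0.2, -0.6]
width: 0.085
time: 35.85
ee_pos: [0.3824, -0.2437, 0.3318]
orientation: [[0.249, 0.968, 0.008], [0.969, -0.249, -0.005], [-0.003, 0.009, -1.0]]
force: [0.5, 1.0, -0.5]
width: 0.0848
```

View pics/c8.png

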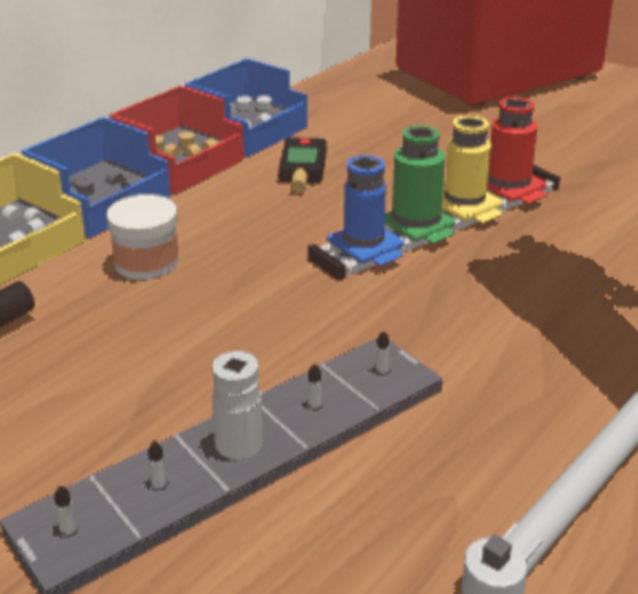

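View pics/d8.png

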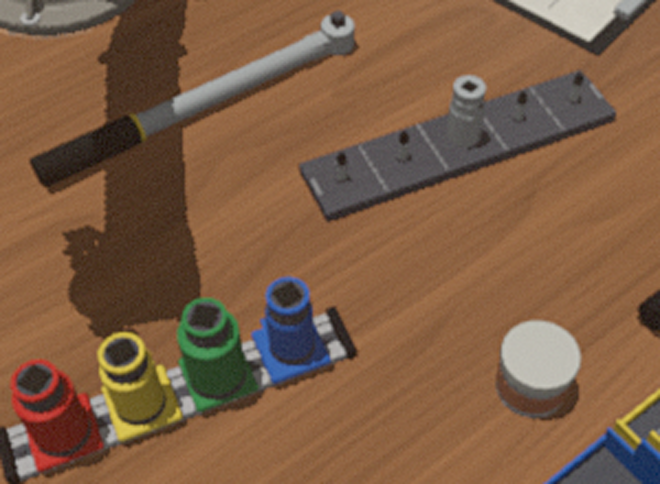

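Both views show all four sockets upright and seated on their own clips, with the chrome socket and the tin where they were. Handing in.

```bash
python3 -c "
from bench import *
s=read_state();print(s['time'],abs(s['joint_velocities']).max());hand_in()"
```

```text
35.95 0.01712496465726548
the job is handed in; nothing more can be done
```

I moved the yellow, green, blue and red sockets one at a time from the work rack onto the clips of their own colour, then backed the arm away and handed the job in at about 36 s, against the 104 s limit.

- **Placement:** the last scene and side pictures show all four upright over their studs and down on the feet of their own clips. For each one the force rose on contact with the clip before I let go. The largest contact reading printed was about 8 N.
- **Things to leave alone:** the plain steel socket is still on its stud and the grease tin looks unmoved. I judged that by eye from the pictures and did not re-measure either one.
- **Disagreement:** early on, the network's best match for the green clip in the side picture was actually the tin. I took the clip positions from the wrist picture instead, and they matched the studs seen in both fixed cameras.

No check failed.

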